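Unlatch a homogeniser shaft by its lock-off paddle and draw it out

ROBOT

A 7-joint arm with a two-finger parallel gripper is mounted at the origin on a cart in front of the work surface, level with it; the furniture and walls round the work are solid. World frame = base frame: x ahead of the robot, y to its left, z up, the work surface at z = 0. Lengths are in m, angles in rad, forces in N, time in s.
With the tool pointing down it reaches from about 0.4 to 0.9 m from the base axis. Payload 5.5 kg.
Tool frame: the origin (TCP) lies between the finger pads; the fingertips stand 19 mm ahead of it and the grasp point (between the pads) is the TCP (arm.finger_overhang is the distance from the TCP to the fingertips, in m); z points along the fingers, y is the direction in which the jaws open and shut (so a half turn about z gives the same grasp; the last joint's range is limited). The gripper opens to 85 mm and grips with 20 to 120 N. Pads are 22 mm wide; open, the fingers measure 114 mm over their backs; the gripper's body (76 mm by 85 mm) begins 54 mm behind the grasp point. The pads swing forward as they close: fully open they stand 13 mm farther back than shut.
Start: joints at [1.565, 0.501, -0.427, 1.55, 0.221, 1.138, -0.21], TCP at [0.173, -0.627, 0.25] pointing down, gripper open.
Joint ranges: [-2.88, 2.88], [-0.31, 2.03], [-1.54, 1.56], [0.2, 2.42], [-1.41, 4.55], [0.19, 2.02], [-2.57, 2.57]. Speed limits (rad/s): [2.57, 2.57, 3.14, 3.14, 3.14, 3.14, 3.14].

INTERFACE

Orientations are given as a 3x3 rotation matrix whose columns are the frame's x, y, z axes.
In Python, from plant import sensors, imaging, job, arm gives the robot as it stands. The module is installed in compiled form; this text tells all that it offers.
- The arm moves only by the tool drive_tool, never from a script. Its argument "commands" is one flat list of numbers, 7 for each row, row after row: the shift along the tool's x, y, z in mm, then the turn, a rotation vector about the tool's x, y, z in degrees, then the closure in counts, from 0 (fully open) to 255 (shut). A call has 1 to 12 rows; each row is the pose to reach, as a shift and turn from the pose measured when the call began, along the tool's axes at that moment; what a row does not reach only later rows make up. A row lasts 1/10 s, in which the tool goes at most 50 mm and 8.59 degrees, less where a joint would pass 70% of its speed; a pose out of reach is approached as far as the arm can. A call with a gripper value outside its range is refused whole. The fingers move at their own pace and stop on an object; "newtons" is the grip in N (left out, the last holds). Time passes only in rows, so rows that repeat a pose let the fingers close. It gives the time, the measured TCP pose, the force and the opening at its end, in the units of the state.
- sensors.get_obs(): the state, without advancing time (a new reading comes with each control period).
- imaging.get_image(name): name is "side" or "top" or "wrist"; returns a dict with "img" (384x512x3 uint8, red, green, blue), "fovy" (degrees; the focal length in pixels is half the picture's height over the tangent of half this angle, whatever the lens; pixels are square), "cx", "cy" (the principal point, pixels), "xyz" and "orientation" of the camera in the world. Camera axes: x right, y down, z forward; pixel columns grow to the right and rows downward; lengths in m; the calibration is good to about 2 mm. A picture is of the moment at which its call begins. There is no depth.
- job.sign_off(): hands the job in, once; it reports no verdict.
The state is a dict: "clock": time; "joints": joint angles; "dq": joint speeds; "joint_efforts": joint torques, N m; "tcp_pos": TCP position; "tcp_rot": TCP orientation; "contact_force": force on the tool from outside, world axes, zero at the start; "moment": the same for the moment, N m; "gripper_width": opening from 0.0 (shut) to 1.0 (fully open).
Only numpy, scipy, OpenCV 4.12 (cv2) and the standard library are available. Lean on these libraries where they do the work, as an engineer would, in place of code of your own. Each camera call takes 0.05 s, during which the arm holds its last target.

TASK

Take the dispersing shaft out of the docked homogeniser for cleaning: push the lock-off lever forward (towards the nose) and keep it there while you squeeze the paddle fully down against the body, so that the hook lets go and the fork kicks the shaft out, then let both spring back. Draw the shaft straight out of its sleeve and lay it flat inside the steel tray, along it and near the middle. Do not force anything, and leave the other things on the bench where they are.

Things in the scene. Friction and masses are not known exactly. Their poses are not given: they have to be found in the camera images.
- drive: Homogeniser drive: white hand tool, black battery end, lying level in a low grey cradle fixed to the bench. 170 mm long, 56 mm wide. Origin on the bench under it; +x is forward, to the nose, and z up; its axis runs along x 80 mm above the origin. Body and rails reach 120 mm high, the raised paddle 160 mm, the lever 178 mm.
- sleeve_mouth (a point): Centre of the open end of the drive's steel sleeve, on its axis, 69 mm ahead of the drive's origin. +x points out of the sleeve, the way the shaft is drawn; z up. Bore 17.2 mm wide, 54 mm deep. Pivot, hook and cheeks over it reach 60 mm above the axis and, with the paddle up, 12 mm ahead of this point.
- paddle (a joint): Grey paddle on top of the drive, 44 mm wide, pivot near the nose. 0 = at rest, sloping up to the rear at 0.33 rad; 0.33 = fully down on the body (rigid stop). Spring 0.2 N m at rest, 0.53 down. Its front end is a hook before the shaft's flange and a fork behind it: squeezed, the hook rises, then the fork kicks the shaft some 14 mm out, free. Blocked within 0.03 while the lever is upright.
- paddle_pad (a point): Middle of the ribbed upper face of the paddle's rear half, 85 mm behind its pivot pin; the paddle extends 22 mm further back. Moves with the paddle, about 28 mm down when squeezed. Frame as the drive's (x forward, z up) while the paddle is at rest.
- lockoff (a joint): Lock-off lever: upright steel tab, 22 mm wide, 5 thick, through a slot in the paddle, on a pin 55 mm behind the paddle's pivot. 0 = upright, paddle blocked; grows as its top is pushed forward (to the nose); paddle free beyond 0.5, stop at 0.95 rad. Light spring, 0.024 to 0.053 N m: it returns when let go, but not while the paddle is down over 0.15 rad.
- lock_tab (a point): Middle of the top edge of the lever's tab, 36 mm above its pin; moves with the lever. At rest the paddle's upper face is 3 mm above the pin at the lever and rises 0.34 mm per mm to the rear, so a shut fingertip can push the tab from behind, just above the paddle, and then press the paddle down at the same spot.
- shaft_tube (a point): Middle of the loose steel dispersing shaft's plain tube (18 mm diameter), on its axis, near its centre of mass: the place to grip. +x runs to the slotted head (26 mm diameter, ends 78 mm ahead). Flange (44 mm diameter, 5 thick): rear face 62 mm behind this point. Behind it the shank, 16 mm diameter, 55 long, sits in the sleeve. 195 mm in all, 0.13 to 0.21 kg.
- tray_in (a point): Centre of the inner floor of an open steel tray, loose on the bench, 250 mm long (x), 120 mm wide (y), 24 mm high; walls and floor 4 mm thick.
- beaker: Bystander: clear beaker, 54 mm wide, 68 mm high; origin at its foot.
- rack: Bystander: green rack of small tubes, 105 x 52 mm, 52 mm high; origin at its foot.
- bottle: Bystander: brown bottle with a blue cap, 45 mm wide, 80 mm high; origin at its foot.
- dish: Bystander: closed clear dish, 60 mm wide, 15 mm high; origin at its foot.

How it is judged:
By the outcome, as a careful person would: the job done as asked, in the order asked, and still so for the second after the job is handed in, with the robot touching nothing.
It also fails if it takes over 72 s, if anything falls off the work surface, if the arm or the gripper's body presses on something with over 40 N, if the wrist force passes 120 N, or if a joint passes its speed limit or range.

## Working session

There is one attempt and no reset: what is moved stays moved. The work goes in short steps, Python scripts to look and compute and a tool call to move; the robot and the scene stay as the last step left them, time stands still between calls to the robot, and variables do not carry over. Pictures are saved under pics/ and viewed, and the job is handed in when it is done.

Besides the shell and the picture viewer there is one more tool, called after "Request:" as a command line: name --argument value ..., lists and objects as JSON in quotes. drive_tool: Moves the arm, as the interface text tells. Its arguments: {"type":"object","properties":{"commands":{"type":"array","items":{"type":"number"}},"newtons":{"type":"number"}},"required":["commands"]}

```bash
mkdir -p pics; ls
python3 - <<'E'
from plant import sensors, imaging, job, arm
import cv2
o=sensors.get_obs()
for k,v in o.items(): print(k,v)
print(arm.finger_overhang, [a for a in dir(arm) if a[0]!='_'])
for n in ["side","top","wrist"]:
    d=imaging.get_image(n); cv2.imwrite(f"pics/{n}0.png",d["img"][:,:,::-1]); print(n,d["fovy"],d["cx"],d["cy"],d["xyz"],d["orientation"],[k for k in d])
E
```

```text
pics
clock 0.0
joints [ 1.565209    0.50185336 -0.42678076  1.55143117  0.22082667  1.13829004
 -0.2102858 ]
dq [-0.00063465 -0.00105941  0.00170714 -0.00063853  0.0008378  -0.00069891
 -0.00158297]
joint_efforts [-3.60794384e-04 -5.69520521e+01 -5.81593350e+00 -2.80940473e+01
  1.07017948e-02  1.17943846e-02  3.24319592e-05]
tcp_pos [ 0.17238755 -0.62605743  0.24926276]
tcp_rot [[ 9.64075768e-01  2.65626982e-01 -4.68444882e-04]
 [ 2.65627392e-01 -9.64073969e-01  1.86316672e-03]
 [ 4.32918359e-05 -1.92066568e-03 -9.99998155e-01]]
contact_force [ 0.05909718  0.33957119 -0.25486468]
moment [0.02151634 0.00569327 0.01522447]
gripper_width 1.0014670996385902
0.019 ['MotionError', 'finger_overhang']
side 42.76570587849376 261.66770683000755 189.3200400910111 [ 0.52407036 -0.81945776  0.82598594] [[ 0.99956727 -0.00939515  0.0278748 ]
 [-0.02719054 -0.65664565  0.75370894]
 [ 0.01122266 -0.75414072 -0.65661696]] ['img', 'fovy', 'cx', 'cy', 'xyz', 'orientation']
top 48.80620008406816 253.71553957586372 195.38750844883242 [ 0.33871148 -0.01219332  1.11093269] [[-0.10533714 -0.97233511  0.20849104]
 [-0.99443097  0.10369901 -0.01880329]
 [-0.00333721 -0.20931064 -0.97784351]] ['img', 'fovy', 'cx', 'cy', 'xyz', 'orientation']
wrist 65.18035466552988 253.4527578853046 189.79774569817798 [ 0.24609512 -0.60473567  0.37353574] [[ 0.26404579 -0.91956204 -0.29100769]
 [-0.96450862 -0.25227714 -0.0779703 ]
 [-0.00171606  0.30126716 -0.95353823]] ['img', 'fovy', 'cx', 'cy', 'xyz', 'orientation']
```

View pics/side0.png

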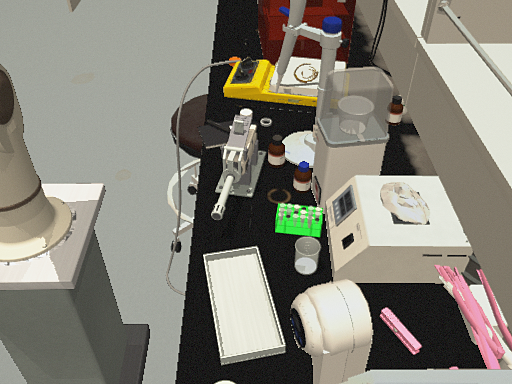

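View pics/top0.png

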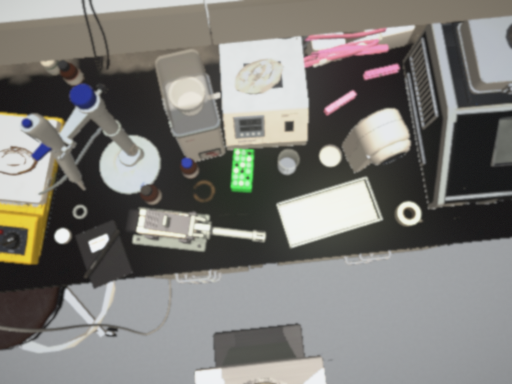

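View pics/wrist0.png

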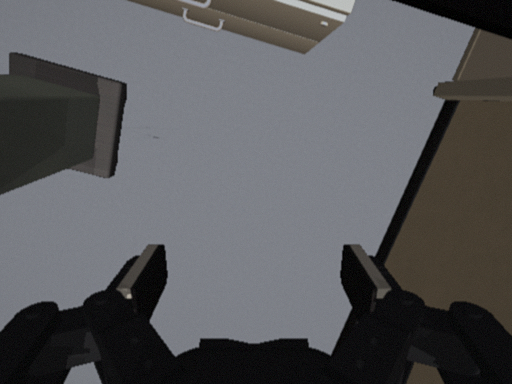

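```bash
cat > h.py <<'E'
import numpy as np, cv2
from plant import sensors, imaging
def K(d):
    f=384/2/np.tan(np.radians(d["fovy"]/2)); return f
def ray(d,u,v):
    f=K(d); r=np.array(d["orientation"])@np.array([(u-d["cx"])/f,(v-d["cy"])/f,1.0]); return np.array(d["xyz"]),r
def atz(d,u,v,z):
    c,r=ray(d,u,v); return c+r*(z-c[2])/r[2]
def proj(d,p):
    q=np.array(d["orientation"]).T@(np.array(p)-np.array(d["xyz"])); f=K(d); return np.array([d["cx"]+f*q[0]/q[2],d["cy"]+f*q[1]/q[2]])
def tri(obs):
    A=np.zeros((3,3));b=np.zeros(3)
    for d,u,v in obs:
        c,r=ray(d,u,v); r=r/np.linalg.norm(r);P=np.eye(3)-np.outer(r,r);A+=P;b+=P@c
    return np.linalg.solve(A,b)
def crop(d,x0,y0,x1,y1,s,name):
    cv2.imwrite(name,cv2.resize(d["img"][y0:y1,x0:x1,::-1],None,fx=s,fy=s,interpolation=cv2.INTER_CUBIC))
E
python3 - <<'E'
from h import *
import pickle
s=imaging.get_image("side");t=imaging.get_image("top")
pickle.dump((s,t),open("im0.pkl","wb"))
crop(s,190,95,330,225,5.7,"pics/s1.png"); crop(t,115,140,285,260,4.7,"pics/t1.png")
crop(s,190,230,330,370,4.2,"pics/s2.png"); crop(t,260,130,440,260,4.4,"pics/t2.png")
E
```

```text
(no output)
```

View pics/s1.png

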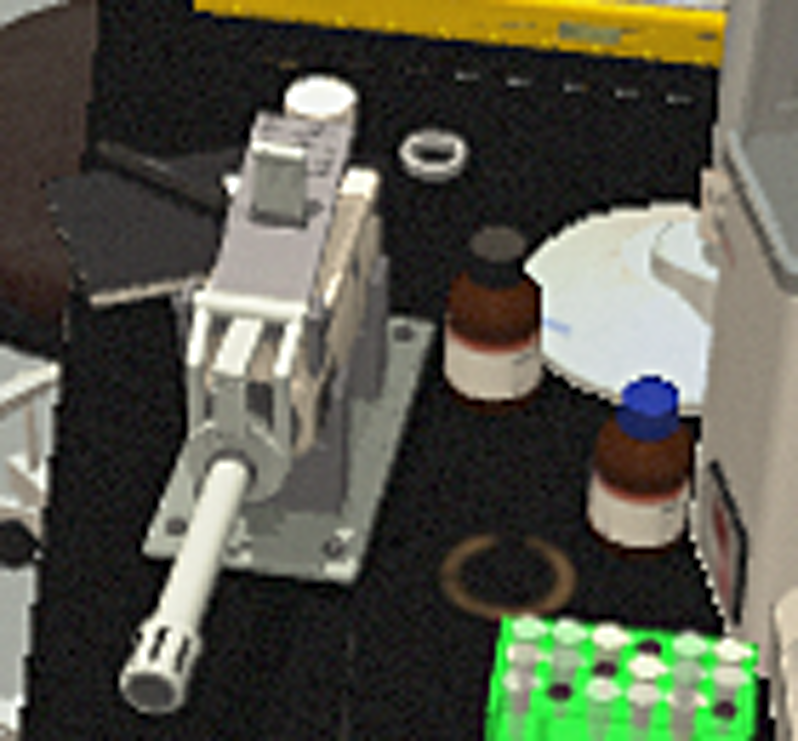

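View pics/t1.png

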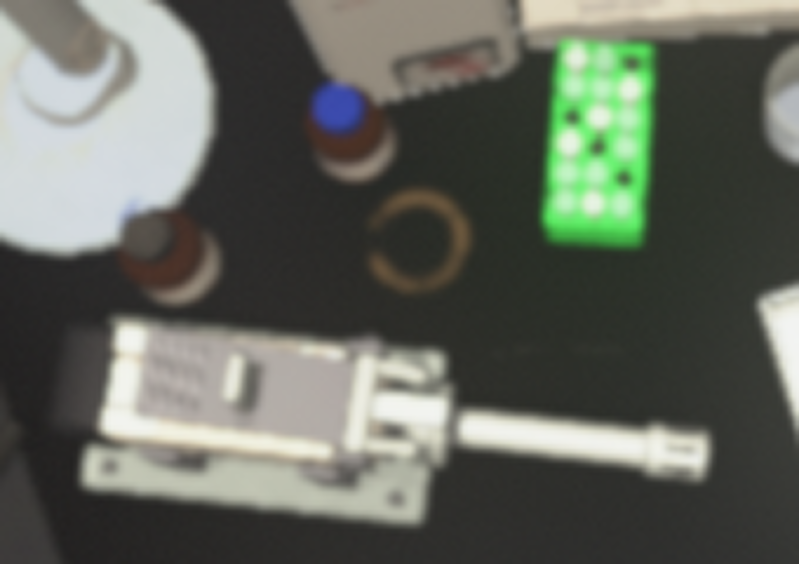

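View pics/s2.png

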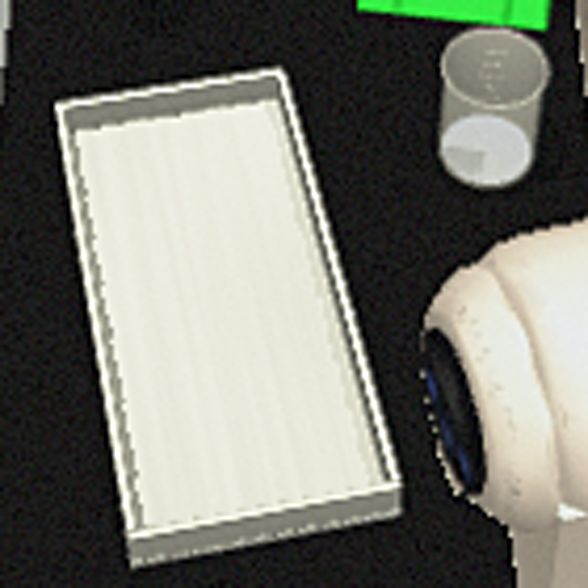

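View pics/t2.png

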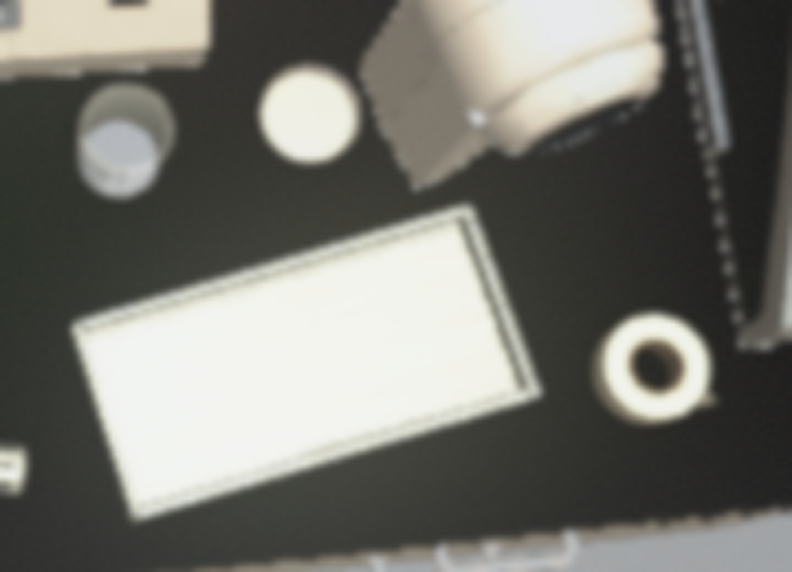

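```bash
cat > m.py <<'E'
from h import *
import pickle
s,t=pickle.load(open("im0.pkl","rb"))
S=lambda x,y:(s,(x+.5)/5.7-.5+190,(y+.5)/5.7-.5+95)
T=lambda x,y:(t,(x+.5)/4.7-.5+115,(y+.5)/4.7-.5+140)
S2=lambda x,y:(s,(x+.5)/4.2-.5+190,(y+.5)/4.2-.5+230)
T2=lambda x,y:(t,(x+.5)/4.4-.5+260,(y+.5)/4.4-.5+130)
print("tray side",*[atz(*S2(*p),.024).round(4) for p in [(57,103),(285,68),(402,487),(130,540)]],sep="\n")
print("tray top",*[atz(*T2(*p),.024).round(4) for p in [(72,325),(470,207),(541,395),(135,518)]],sep="\n")
print("head",tri([S(155,690),T(707,455)]), atz(*S(155,690),.08),atz(*T(707,455),.093))
print("lever",tri([S(278,150),T(241,378)]),atz(*S(278,150),.178),atz(*T(241,378),.178))
print("holes side",*[atz(*S(*p),.008) for p in[(177,525),(335,547),(403,333)]])
print("holes top",*[atz(*T(*p),.008) for p in[(110,468),(397,497)]])
print("tube top line", *[atz(*T(*p),.089) for p in [(465,428),(645,444)]])
print("flange side",atz(*S(238,460),.08))
E
python3 m.py
```

```text
tray side
[ 0.4261 -0.1101  0.024 ]
[ 0.5438 -0.0879  0.024 ]
[ 0.5895 -0.3335  0.024 ]
[ 0.4724 -0.3562  0.024 ]
tray top
[ 0.5428 -0.0887  0.024 ]
[ 0.5893 -0.3354  0.024 ]
[ 0.4718 -0.3585  0.024 ]
[ 0.4254 -0.1118  0.024 ]
head [ 0.45467462 -0.04856691  0.07927054] [ 0.45554463 -0.04907796  0.08      ] [ 0.45232198 -0.04823227  0.093     ]
lever [0.50234447 0.16987971 0.18091941] [0.50255437 0.17450376 0.178     ] [0.50253698 0.17039039 0.178     ]
holes side [0.45434384 0.13118788 0.008     ] [0.52496861 0.11521243 0.008     ] [0.55914368 0.27301223 0.008     ]
holes top [0.48966446 0.27918116 0.008     ] [0.45680153 0.12189691 0.008     ]
tube top line [0.47986027 0.07432897 0.089     ] [ 0.4617904 -0.017234   0.089    ]
flange side [0.4845571  0.08898463 0.08      ]
```

```bash
cat >> h.py <<'E'
from scipy.spatial.transform import Rotation as Ro
def rows(goals):
    """goals: (x,y,z,yaw_deg of tool x), tool down -> shift mm, rotvec deg in the tool axes now"""
    o=sensors.get_obs(); p=np.array(o["tcp_pos"]); R=np.array(o["tcp_rot"])
    print("now",o["clock"],p.round(4),"F",np.round(o["contact_force"],2),"w",round(o["gripper_width"],3),"j",np.round(o["joints"],2))
    for x,y,z,a in goals:
        a=np.radians(a); G=np.array([[np.cos(a),np.sin(a),0],[np.sin(a),-np.cos(a),0],[0,0,-1]])
        print((R.T@(np.array([x,y,z])-p)*1000).round(1),np.degrees(Ro.from_matrix(R.T@G).as_rotvec()).round(1))
E
python3 - <<'E'
from h import *
rows([(.42,-.33,.3,40),(.45,-.1,.3,60),(.50,.14,.30,78),(.505,.19,.30,78)])
E
```

```text
now 0.25 [ 0.1725 -0.6264  0.2498] F [-0.26  0.63  0.34] w 1.002 j [ 1.57  0.5  -0.43  1.55  0.22  1.14 -0.21]
[ 317.3 -220.1  -50. ] [ -0.   -0.  -24.6]
[ 407.3 -433.9  -49.8] [ -0.   -0.  -44.6]
[ 519.2 -652.   -49.6] [ -0.   -0.  -62.6]
[ 537.3 -698.8  -49.5] [ -0.   -0.  -62.6]
```

Request:
drive_tool --commands '[317, -220, -50, 0, 0, -25, 255, 317, -220, -50, 0, 0, -25, 255, 317, -220, -50, 0, 0, -25, 255, 317, -220, -50, 0, 0, -25, 255, 317, -220, -50, 0, 0, -25, 255, 317, -220, -50, 0, 0, -25, 255, 317, -220, -50, 0, 0, -25, 255, 317, -220, -50, 0, 0, -25, 255, 407, -434, -50, 0, 0, -45, 255, 407, -434, -50, 0, 0, -45, 255, 407, -434, -50, 0, 0, -45, 255, 407, -434, -50, 0, 0, -45, 255]' --newtons 30

```text
clock: 1.45
tcp_pos: [0.4454, -0.1298, 0.3003]
tcp_rot: [[0.493, 0.87, 0.0], [0.87, -0.493, 0.0], [0.0, -0.0, -1.0]]
contact_force: [0.6, 0.0, 0.7]
gripper_width: 0.0
```

Run:
```python
from h import *
rows([(.42,-.33,.3,40),(.45,-.1,.3,60),(.50,.14,.30,78),(.505,.19,.30,78)])
```

```text
now 1.45 [ 0.4454 -0.1298  0.3003] F [0.58 0.01 0.66] w 0.0 j [ 1.05  0.15 -0.89  1.93  0.13  1.12 -0.41]
[-186.7   76.5    0.2] [-0.  -0.  20.5]
[ 28.2 -10.7   0.3] [-0.  -0.   0.5]
[261.7 -85.4   0.4] [ -0.   -0.  -17.5]
[ 307.7 -105.7    0.4] [ -0.   -0.  -17.5]
```

Request:
drive_tool --commands '[308, -106, 0, 0, 0, -17.5, 255, 308, -106, 0, 0, 0, -17.5, 255, 308, -106, 0, 0, 0, -17.5, 255, 308, -106, 0, 0, 0, -17.5, 255, 308, -106, 0, 0, 0, -17.5, 255, 308, -106, 0, 0, 0, -17.5, 255, 308, -106, 0, 0, 0, -17.5, 255, 308, -106, 0, 0, 0, -17.5, 255]'

```text
clock: 2.25
tcp_pos: [0.5041, 0.1961, 0.3008]
tcp_rot: [[0.201, 0.98, 0.0], [0.98, -0.201, 0.004], [0.004, -0.001, -1.0]]
contact_force: [-0.3, 0.3, 0.2]
gripper_width: -0.003
```

Run:
```python
from h import *
import pickle
rows([])
w=imaging.get_image("wrist");s=imaging.get_image("side")
pickle.dump((w,s),open("im1.pkl","wb"))
cv2.imwrite("pics/w1.png",cv2.resize(w["img"][:,:,::-1],None,fx=1.5,fy=1.5))
crop(s,190,55,330,185,5.7,"pics/s3.png")
```

```text
now 2.25 [0.5041 0.1961 0.3008] F [-0.26  0.32  0.16] w -0.003 j [ 0.4   0.38 -1.02  1.76  0.35  1.2  -0.93]
```

View pics/w1.png

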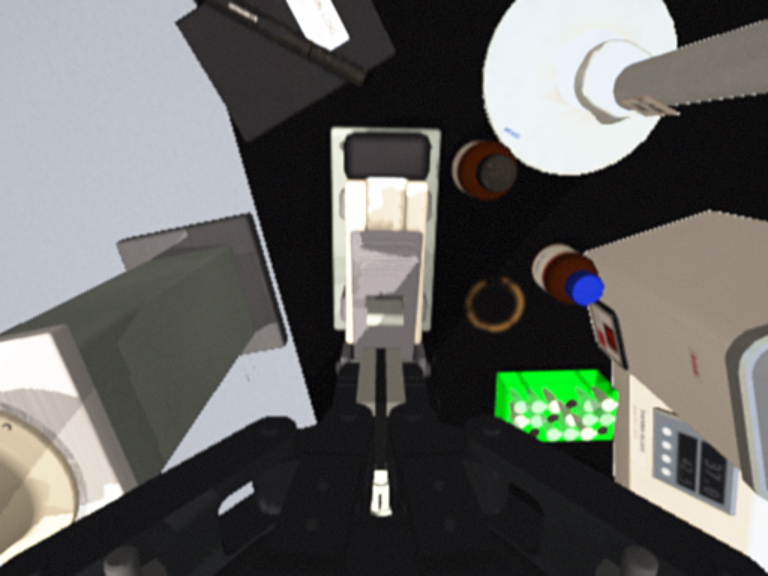

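View pics/s3.png

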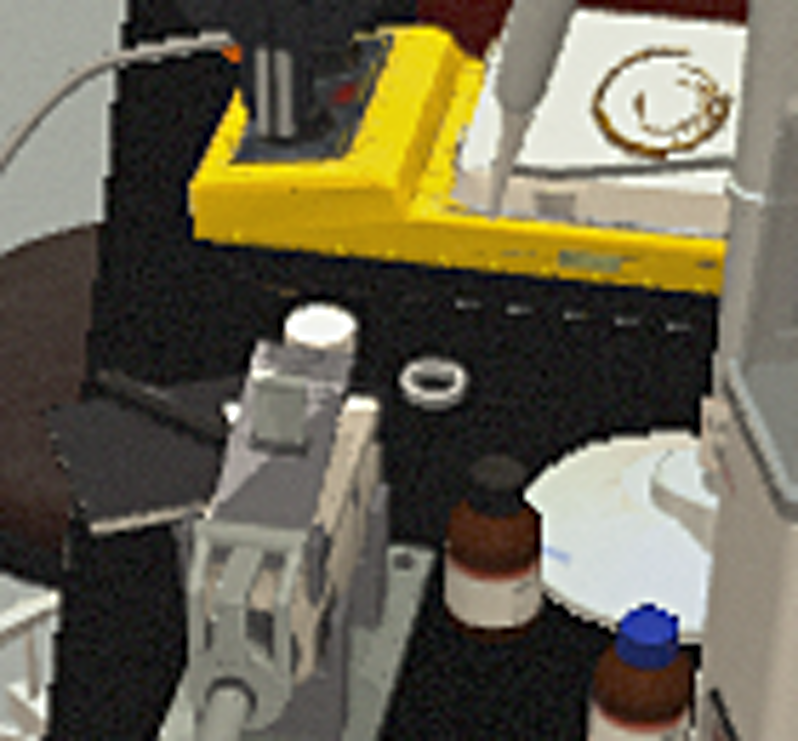

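Run:
```python
from h import *
import pickle
w,s=pickle.load(open("im1.pkl","rb"))
crop(w,215,140,295,260,5,"pics/w2.png")
```

```text
(no output)
```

View pics/w2.png

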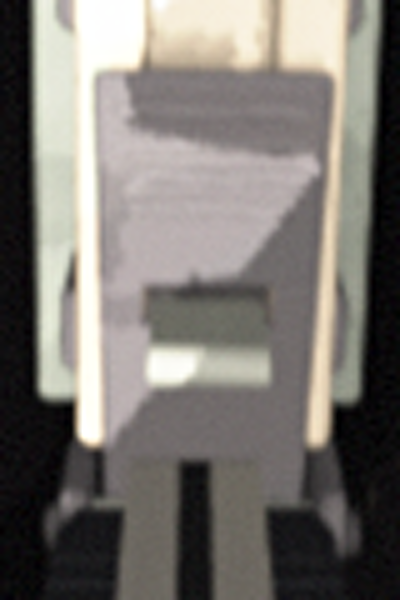

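```bash
cat > m2.py <<'E'
from h import *
import pickle
w,s=pickle.load(open("im1.pkl","rb"))
W=lambda x,y:(w,(x+.5)/5-.5+215,(y+.5)/5-.5+140)
f=np.array([-.209,-.978]);n=np.array([f[1],-f[0]])  # n: lateral
def P(name,x,y,z):
    q=atz(*W(x,y),z); print(name,q.round(4),"along",(q[:2]-[.4984,.1558])@f,"lat",(q[:2]-[.4984,.1558])@n)
P("lev top rear",208,345,.178);P("lev top front",208,386,.178);P("lev L",145,365,.178);P("lev R",272,365,.178)
P("padd rear L",97,72,.161);P("padd rear R",332,72,.161)
P("lev bottom rear",208,290,.146)
for x in(120,178,212,270): P("tip",x,460,.2818)
S=lambda x,y:(s,(x+.5)/5.7-.5+190,(y+.5)/5.7-.5+55)
q=tri([S(280,380),W(208,386)]);print(q)
print(proj(w,[.5041,.1961,.2818]))
E
python3 m2.py
```

```text
lev top rear [0.5019 0.1793 0.178 ] along -0.023729192066660975 lat 0.0014560383698587797
lev top front [0.5004 0.1717 0.178 ] along -0.015958010012638107 lat 0.001381250451192863
lev L [0.4903 0.1779 0.178 ] along -0.019875115711254082 lat 0.012548462261520793
lev R [0.5123 0.1733 0.178 ] along -0.020036729465344853 lat -0.00988489093093969
padd rear L [0.4918 0.2277 0.161 ] along -0.06893184090795511 lat 0.021484903438762203
padd rear R [0.5327 0.2193 0.161 ] along -0.06922600585278271 lat -0.020279081198569908
lev bottom rear [0.502  0.1786 0.146 ] along -0.02305603712482479 lat 0.001194388836682739
tip [0.4975 0.2076 0.2818] along -0.05042156583953427 lat 0.011746053480290472
tip [0.5034 0.2063 0.2818] along -0.05046561538227442 lat 0.005679166196669575
tip [0.5069 0.2056 0.2818] along -0.05049143621163355 lat 0.0021228963344438823
tip [0.5128 0.2044 0.2818] along -0.050535481263364226 lat -0.003943372408175881
[0.50193718 0.17200524 0.17875142]
[255.44559787 248.53904717]
```

Request:
drive_tool --commands '[0, 2, 50, 0, 0, 0, 255, 0, 2, 100, 0, 0, 0, 255, 0, 2, 117, 0, 0, 0, 255, 0, 2, 117, 0, 0, 0, 255]'

```text
clock: 2.75
tcp_pos: [0.505, 0.1884, 0.1811]
tcp_rot: [[0.208, 0.978, -0.006], [0.978, -0.208, -0.002], [-0.003, -0.005, -1.0]]
contact_force: [0.5, 1.2, -0.4]
gripper_width: 0.001
```

Run:
```python
from h import *
import pickle
rows([])
w=imaging.get_image("wrist");s=imaging.get_image("side")
pickle.dump((w,s),open("im2.pkl","wb"))
a=cv2.resize(s["img"][90:190,200:300,::-1],(500,500),interpolation=cv2.INTER_CUBIC)
b=cv2.resize(w["img"][180:280,210:300,::-1],(450,500),interpolation=cv2.INTER_CUBIC)
cv2.imwrite("pics/c1.png",cv2.resize(np.hstack([a,b]),None,fx=.8,fy=.8))
```

```text
now 2.75 [0.505  0.1884 0.1811] F [ 0.46  1.15 -0.45] w 0.001 j [ 0.31  0.52 -0.92  1.88  0.49  0.99 -1.04]
```

View pics/c1.png

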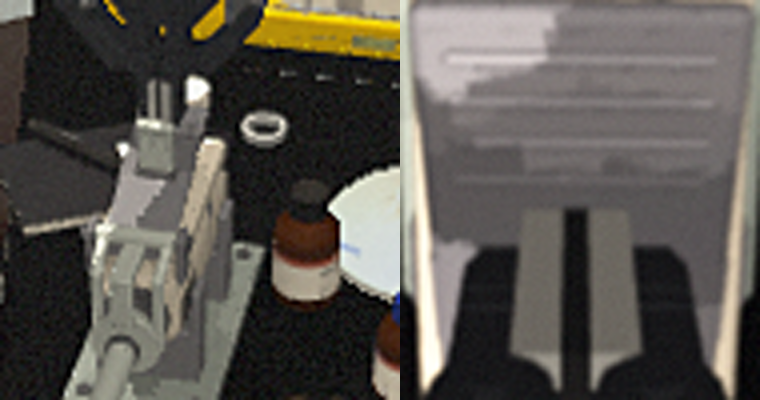

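Request:
drive_tool --commands '[3, 0, 0, 0, 0, 0, 255, 3, 0, 4, 0, 0, 0, 255, 3, 0, 4, 0, 0, 0, 255]'

```text
clock: 3.15
tcp_pos: [0.5086, 0.1934, 0.1815]
tcp_rot: [[0.207, 0.978, 0.002], [0.978, -0.207, 0.001], [0.001, 0.002, -1.0]]
contact_force: [0.2, 0.3, -0.1]
gripper_width: 0.001
```

Request:
drive_tool --commands '[0, 0, 1, 0, 0, 0, 255, 0, 0, 1, 0, 0, 0, 255]'

```text
clock: 3.35
tcp_pos: [0.5087, 0.1935, 0.1807]
tcp_rot: [[0.207, 0.978, 0.003], [0.978, -0.207, 0.0], [0.001, 0.003, -1.0]]
contact_force: [-0.3, 0.8, 0.1]
gripper_width: -0.002
```

Request:
drive_tool --commands '[0, 0, 1, 0, 0, 0, 255, 0, 0, 1, 0, 0, 0, 255]'

```text
clock: 3.55
tcp_pos: [0.5086, 0.1934, 0.1796]
tcp_rot: [[0.207, 0.978, 0.003], [0.978, -0.207, 0.0], [0.001, 0.003, -1.0]]
contact_force: [0.3, 1.2, 0.1]
gripper_width: -0.002
```

Request:
drive_tool --commands '[0, 0, 1.5, 0, 0, 0, 255, 0, 0, 3, 0, 0, 0, 255, 0, 0, 3, 0, 0, 0, 255]'

```text
clock: 3.85
tcp_pos: [0.5084, 0.1933, 0.1763]
tcp_rot: [[0.207, 0.978, 0.002], [0.978, -0.207, 0.0], [0.001, 0.002, -1.0]]
contact_force: [-0.7, 0.4, 0.7]
gripper_width: -0.003
```

Request:
drive_tool --commands '[0, 0, 1.5, 0, 0, 0, 255, 0, 0, 1.5, 0, 0, 0, 255]'

```text
clock: 4.05
tcp_pos: [0.5082, 0.1932, 0.1745]
tcp_rot: [[0.207, 0.978, 0.002], [0.978, -0.207, 0.0], [0.0, 0.002, -1.0]]
contact_force: [0.1, -0.4, -0.2]
gripper_width: -0.001
```

Request:
drive_tool --commands '[0, 0, 1, 0, 0, 0, 255, 0, 0, 1, 0, 0, 0, 255]'

```text
clock: 4.25
tcp_pos: [0.5082, 0.1931, 0.1734]
tcp_rot: [[0.207, 0.978, 0.001], [0.978, -0.207, 0.0], [0.0, 0.001, -1.0]]
contact_force: [-0.1, 0.3, -1.0]
gripper_width: 0.003
```

Request:
drive_tool --commands '[0, 0, 1, 0, 0, 0, 255, 0, 0, 1, 0, 0, 0, 255]'

```text
clock: 4.45
tcp_pos: [0.5083, 0.1933, 0.1725]
tcp_rot: [[0.207, 0.978, 0.002], [0.978, -0.207, 0.0], [0.001, 0.002, -1.0]]
contact_force: [0.7, 0.2, 1.4]
gripper_width: -0.0
```

Request:
drive_tool --commands '[0, 0, 1, 0, 0, 0, 255, 0, 0, 1, 0, 0, 0, 255]'

```text
clock: 4.65
tcp_pos: [0.5084, 0.1935, 0.1716]
tcp_rot: [[0.207, 0.978, 0.002], [0.978, -0.207, 0.0], [0.001, 0.002, -1.0]]
contact_force: [0.6, -0.1, 2.8]
gripper_width: -0.001
```

Request:
drive_tool --commands '[0, 0, -1.5, 0, 0, 0, 255, -4, 0, -1, 0, 0, 0, 255, -8, 0, 1, 0, 0, 0, 255, -8, 0, 1, 0, 0, 0, 255]'

```text
clock: 5.05
tcp_pos: [0.5067, 0.1853, 0.1704]
tcp_rot: [[0.208, 0.978, 0.002], [0.978, -0.208, 0.001], [0.001, 0.002, -1.0]]
contact_force: [0.8, 1.7, -0.0]
gripper_width: 0.003
```

Request:
drive_tool --commands '[-4, 0, 1.3, 0, 0, 0, 255, -4, 0, 1.3, 0, 0, 0, 255]'

```text
clock: 5.25
tcp_pos: [0.506, 0.1813, 0.1693]
tcp_rot: [[0.208, 0.978, 0.002], [0.978, -0.208, 0.001], [0.002, 0.002, -1.0]]
contact_force: [-0.2, 2.0, 2.5]
gripper_width: -0.001
```

```bash
cat > v.py <<'E'
from h import *
import sys
rows([])
o=sensors.get_obs(); p=np.array(o["tcp_pos"])[:2]-[.4984,.1558]; f=np.array([-.209,-.978]); print("along",p@f,"lat",p@np.array([-.978,.209]))
w=imaging.get_image("wrist");s=imaging.get_image("side")
a=cv2.resize(s["img"][90:220,200:300,::-1],(500,650),interpolation=cv2.INTER_CUBIC)
b=cv2.resize(w["img"][150:280,210:300,::-1],(450,650),interpolation=cv2.INTER_CUBIC)
cv2.imwrite(sys.argv[1],cv2.resize(np.hstack([a,b]),None,fx=.8,fy=.8))
E
python3 v.py pics/c2.png
```

```text
now 5.25 [0.506  0.1813 0.1693] F [-0.16  1.97  2.54] w -0.001 j [ 0.32  0.53 -0.91  1.9   0.51  0.96 -1.04]
along -0.026561101947011594 lat -0.002108040212438719
```

View pics/c2.png

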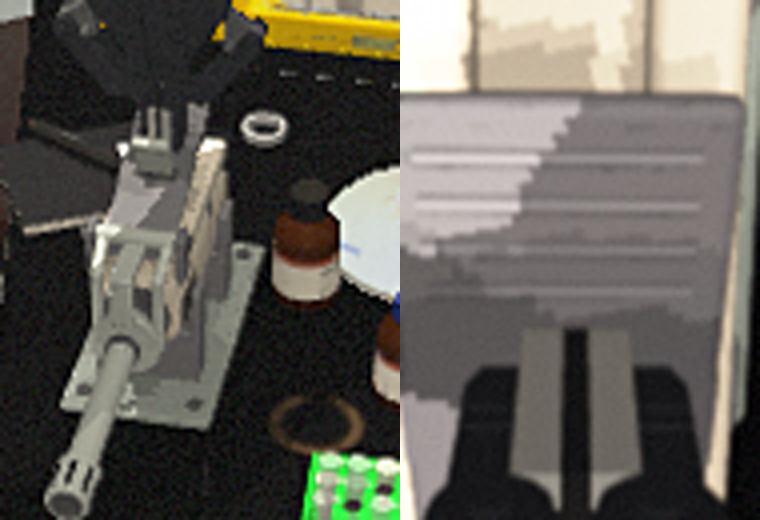

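```bash
cat > lv.py <<'E'
from h import *
import sys,pickle
s=imaging.get_image("side"); pickle.dump(s,open("ims.pkl","wb"))
crop(s,220,105,260,145,15,sys.argv[1])
for th in np.arange(0,1.0,.1):
    al=-.0185; f=np.array([-.209,-.978,0])
    for k in (0,):
        top=np.array([.4984,.1558,.142])+f*(al+.036*np.sin(th)+.0025*np.cos(th))+np.array([0,0,.036*np.cos(th)-.0025*np.sin(th)])
        u=proj(s,top); print(round(th,1),((u-[220,105]+.5)*15).round(0),end=" ")
E
python3 lv.py pics/l1.png
```

```text
0.0 [278. 257.] 0.1 [273. 271.] 0.2 [268. 287.] 0.3 [263. 305.] 0.4 [259. 324.] 0.5 [255. 345.] 0.6 [251. 366.] 0.7 [248. 388.] 0.8 [245. 411.] 0.9 [242. 433.]
```

View pics/l1.png

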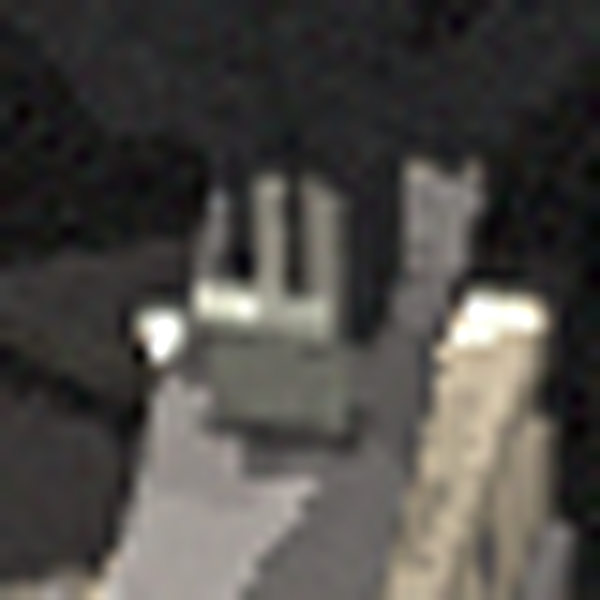

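Request:
drive_tool --commands '[-2, 0, 0.5, 0, 0, 0, 255, -4, 0, 1.2, 0, 0, 0, 255, -4, 0, 1.2, 0, 0, 0, 255]'

```text
clock: 5.7
tcp_pos: [0.5052, 0.1778, 0.168]
tcp_rot: [[0.208, 0.978, 0.003], [0.978, -0.208, 0.002], [0.002, 0.002, -1.0]]
contact_force: [1.0, 3.7, 1.1]
gripper_width: 0.002
```

```bash
python3 lv.py pics/l2.png
```

```text
0.0 [278. 257.] 0.1 [273. 271.] 0.2 [268. 287.] 0.3 [263. 305.] 0.4 [259. 324.] 0.5 [255. 345.] 0.6 [251. 366.] 0.7 [248. 388.] 0.8 [245. 411.] 0.9 [242. 433.]
```

View pics/l2.png

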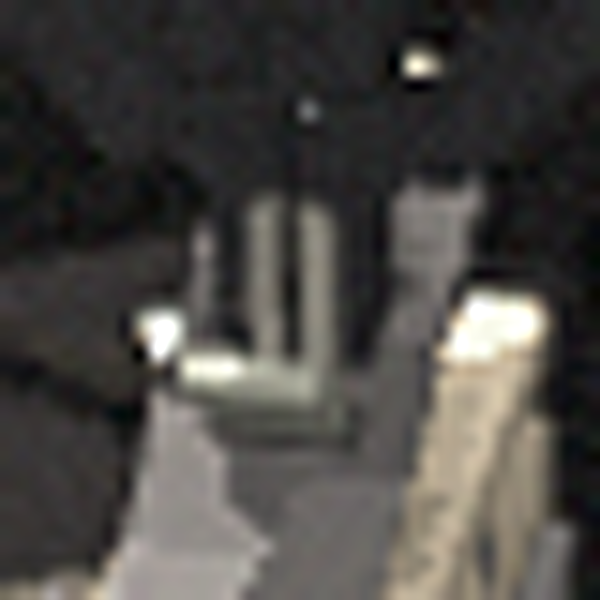

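Request:
drive_tool --commands '[0.5, 0, 1.5, 0, 0, 0, 255, 1.5, 0, 3, 0, 0, 0, 255, 2, 0, 4, 0, 0, 0, 255, 2, 0, 4, 0, 0, 0, 255]'

```text
clock: 6.15
tcp_pos: [0.5059, 0.1799, 0.1641]
tcp_rot: [[0.208, 0.978, 0.003], [0.978, -0.208, 0.001], [0.002, 0.003, -1.0]]
contact_force: [-0.6, 2.3, 6.3]
gripper_width: 0.004
```

```bash
python3 lv.py pics/l3.png; python3 v.py pics/c3.png
```

```text
0.0 [278. 257.] 0.1 [273. 271.] 0.2 [268. 287.] 0.3 [263. 305.] 0.4 [259. 324.] 0.5 [255. 345.] 0.6 [251. 366.] 0.7 [248. 388.] 0.8 [245. 411.] 0.9 [242. 433.] now 6.2 [0.5059 0.18   0.1642] F [-0.48  1.24  6.  ] w -0.002 j [ 0.32  0.54 -0.91  1.9   0.52  0.95 -1.04]
along -0.025179600294033152 lat -0.002251712395058268
```

View pics/l3.png

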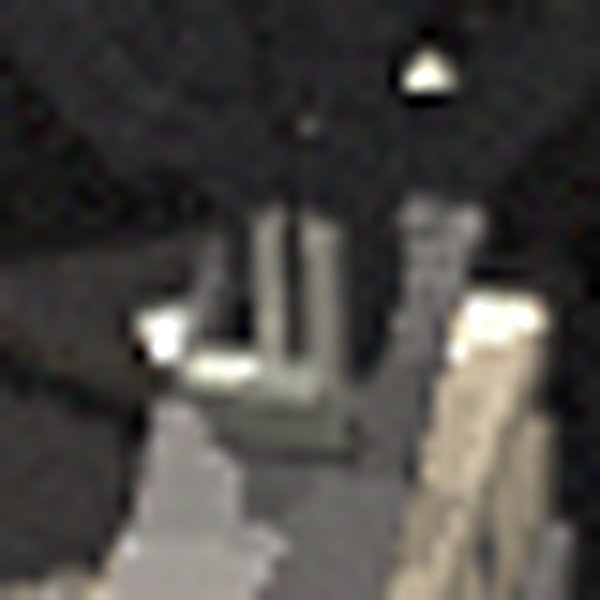

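View pics/c3.png

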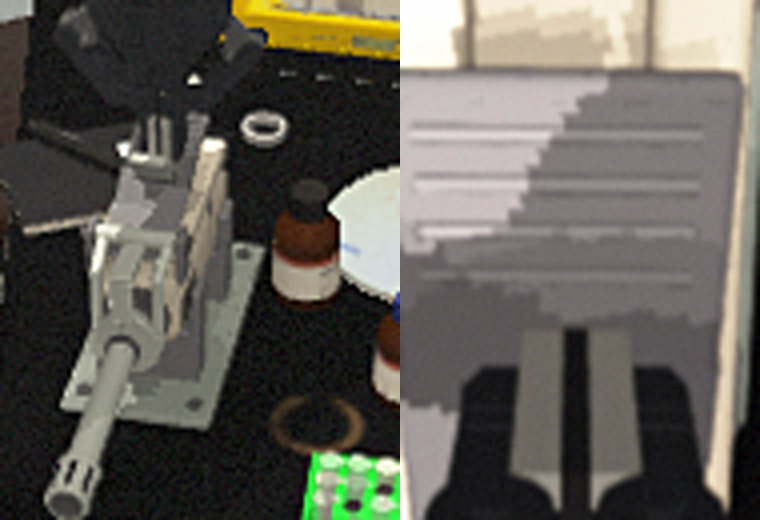

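Request:
drive_tool --commands '[0, 0, 2, 0, 0, 0, 255, 1, 0, 4, 0, 0, 0, 255, 1, 0, 4, 0, 0, 0, 255]'

```text
clock: 6.6
tcp_pos: [0.5064, 0.1809, 0.1605]
tcp_rot: [[0.208, 0.978, 0.004], [0.978, -0.208, 0.001], [0.002, 0.003, -1.0]]
contact_force: [-0.5, 1.2, 6.7]
gripper_width: 0.003
```

```bash
python3 lv.py pics/l4.png; python3 v.py pics/c4.png
```

```text
0.0 [278. 257.] 0.1 [273. 271.] 0.2 [268. 287.] 0.3 [263. 305.] 0.4 [259. 324.] 0.5 [255. 345.] 0.6 [251. 366.] 0.7 [248. 388.] 0.8 [245. 411.] 0.9 [242. 433.] now 6.65 [0.5064 0.181  0.1606] F [-0.63  1.8   6.4 ] w 0.001 j [ 0.31  0.54 -0.9   1.9   0.52  0.95 -1.05]
along -0.02630230817751064 lat -0.002584645872593643
```

View pics/l4.png

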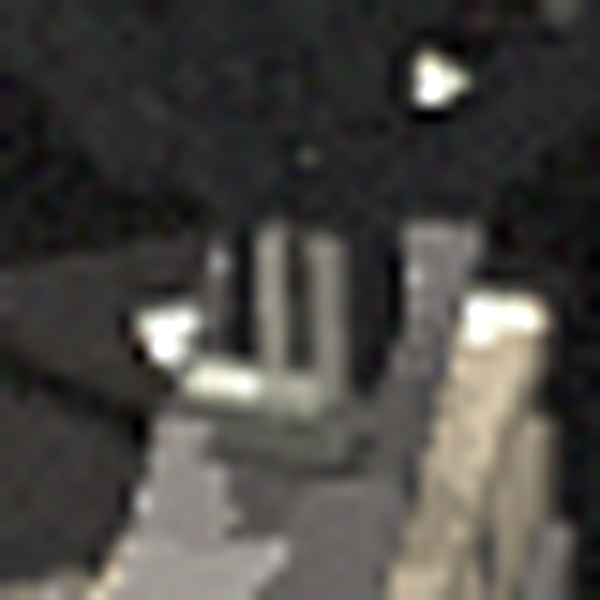

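View pics/c4.png

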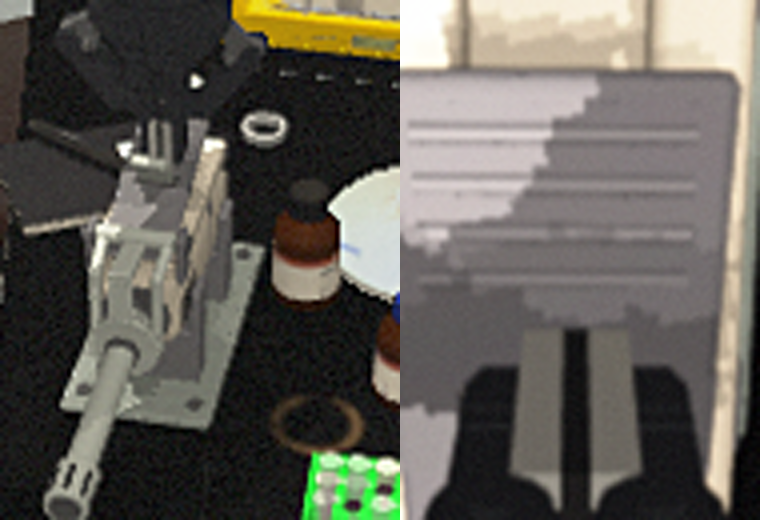

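Request:
drive_tool --commands '[0.5, 0, 1.5, 0, 0, 0, 255, 1, 0, 3, 0, 0, 0, 255, 1.5, 0, 4.5, 0, 0, 0, 255, 2, 0, 6, 0, 0, 0, 255, 2, 0, 6, 0, 0, 0, 255]'

```text
clock: 7.25
tcp_pos: [0.5074, 0.183, 0.1552]
tcp_rot: [[0.208, 0.978, 0.005], [0.978, -0.208, 0.001], [0.002, 0.004, -1.0]]
contact_force: [-0.6, 0.9, 8.3]
gripper_width: 0.001
```

```bash
python3 v.py pics/c5.png
```

```text
now 7.25 [0.5074 0.183  0.1552] F [-0.64  0.91  8.26] w 0.001 j [ 0.3   0.55 -0.89  1.91  0.53  0.94 -1.06]
along -0.02848555383597731 lat -0.003070969199553568
```

View pics/c5.png

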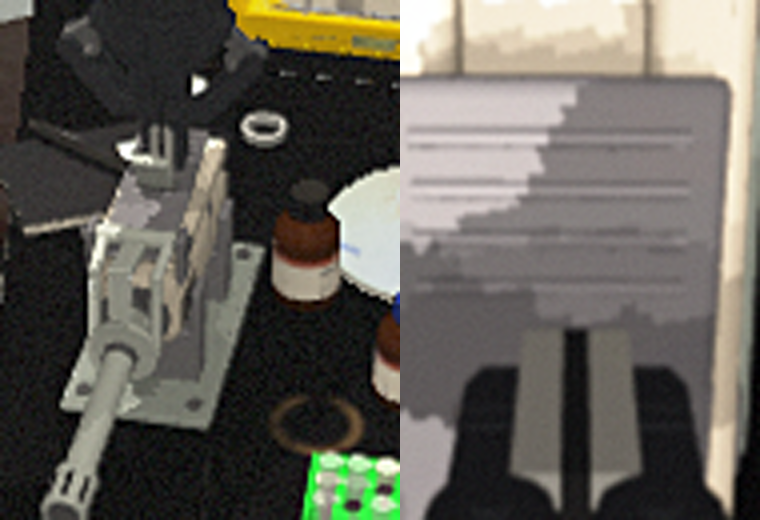

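Request:
drive_tool --commands '[0.5, 0, 1.5, 0, 0, 0, 255, 1, 0, 3, 0, 0, 0, 255, 1.5, 0, 4.5, 0, 0, 0, 255, 2, 0, 6, 0, 0, 0, 255, 2, 0, 6, 0, 0, 0, 255]'

```text
clock: 7.85
tcp_pos: [0.5078, 0.1837, 0.1494]
tcp_rot: [[0.208, 0.978, 0.004], [0.978, -0.208, -0.002], [-0.001, 0.005, -1.0]]
contact_force: [-2.7, -1.6, 10.3]
gripper_width: -0.002
```

Request:
drive_tool --commands '[0.5, 0, 1.5, 0, 0, 0, 255, 1, 0, 3, 0, 0, 0, 255, 1, 0, 3, 0, 0, 0, 255]'

```text
clock: 8.15
tcp_pos: [0.5078, 0.1837, 0.1468]
tcp_rot: [[0.208, 0.978, 0.004], [0.978, -0.208, -0.004], [-0.004, 0.005, -1.0]]
contact_force: [-1.6, -0.3, 10.6]
gripper_width: -0.0
```

```bash
python3 v.py pics/c6.png
```

```text
now 8.15 [0.5078 0.1837 0.1468] F [-1.59 -0.26 10.64] w -0.0 j [ 0.29  0.56 -0.88  1.91  0.55  0.93 -1.07]
along -0.02925765187281812 lat -0.0034081603137953906
```

View pics/c6.png

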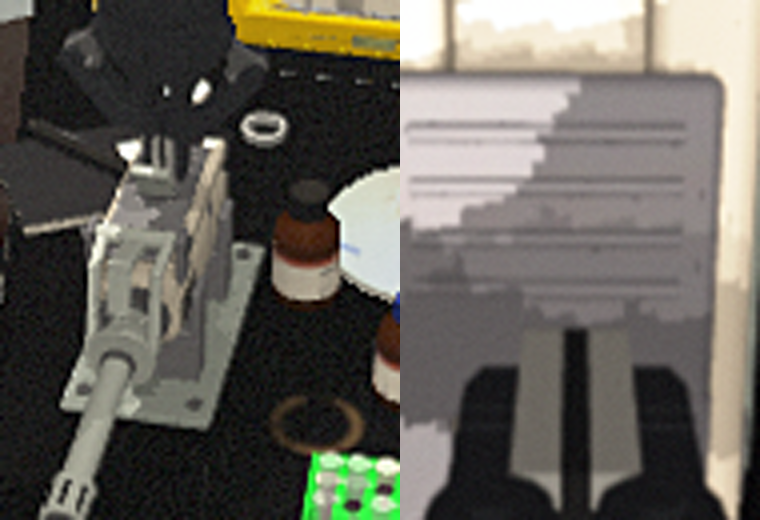

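Request:
drive_tool --commands '[0, 0, 1.5, 0, 0, 0, 255, 0, 0, 3, 0, 0, 0, 255, 0, 0, 3, 0, 0, 0, 255]'

```text
clock: 8.55
tcp_pos: [0.5079, 0.1835, 0.1446]
tcp_rot: [[0.208, 0.978, 0.004], [0.978, -0.208, -0.006], [-0.005, 0.005, -1.0]]
contact_force: [-3.2, 0.3, 11.7]
gripper_width: 0.003
```

Request:
drive_tool --commands '[0, 0, 1.5, 0, 0, 0, 255, 0, 0, 3, 0, 0, 0, 255, 0, 0, 3, 0, 0, 0, 255]'

```text
clock: 8.85
tcp_pos: [0.508, 0.1836, 0.144]
tcp_rot: [[0.208, 0.978, 0.005], [0.978, -0.208, -0.008], [-0.007, 0.007, -1.0]]
contact_force: [-7.3, -2.4, 28.2]
gripper_width: 0.002
```

```bash
python3 v.py pics/c7.png
```

```text
now 8.85 [0.508  0.1836 0.144 ] F [-7.3  -2.43 28.18] w 0.002 j [ 0.28  0.57 -0.88  1.91  0.56  0.93 -1.08]
along -0.029190336534309733 lat -0.003551829693163975
```

View pics/c7.png

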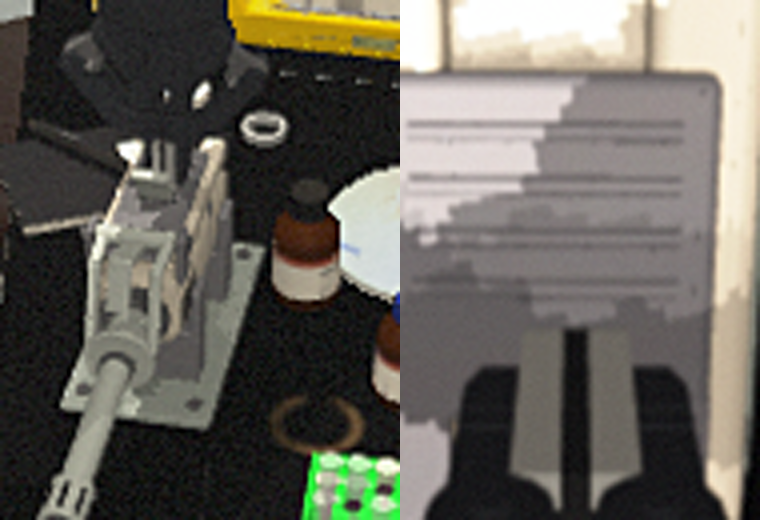

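Request:
drive_tool --commands '[0, 0, -3, 0, 0, 0, 255, 0, 0, -7, 0, 0, 0, 255, 0, 0, -12, 0, 0, 0, 255, 0, 0, -17, 0, 0, 0, 255, 1, 0, -22, 0, 0, 0, 255, 4, 0, -27, 0, 0, 0, 255, 8, 0, -35, 0, 0, 0, 255, 10, 0, -55, 0, 0, 0, 255, 10, 0, -90, 0, 0, 0, 255, 10, 0, -120, 0, 0, 0, 150, 10, 0, -120, 0, 0, 0, 150]'

```text
clock: 10.05
tcp_pos: [0.5114, 0.1966, 0.2683]
tcp_rot: [[0.208, 0.978, 0.012], [0.978, -0.208, -0.005], [-0.003, 0.013, -1.0]]
contact_force: [0.1, -0.0, 0.5]
gripper_width: 0.33
```

Run:
```python
from h import *
import pickle
rows([])
t=imaging.get_image("top");s=imaging.get_image("side")
pickle.dump((s,t),open("im3.pkl","wb"))
crop(s,190,95,330,225,5.7,"pics/s4.png"); crop(t,115,140,285,260,4.7,"pics/t4.png")
```

```text
now 10.05 [0.5114 0.1966 0.2683] F [ 0.08 -0.04  0.53] w 0.33 j [ 0.36  0.42 -0.99  1.79  0.4   1.14 -0.97]
```

View pics/s4.png

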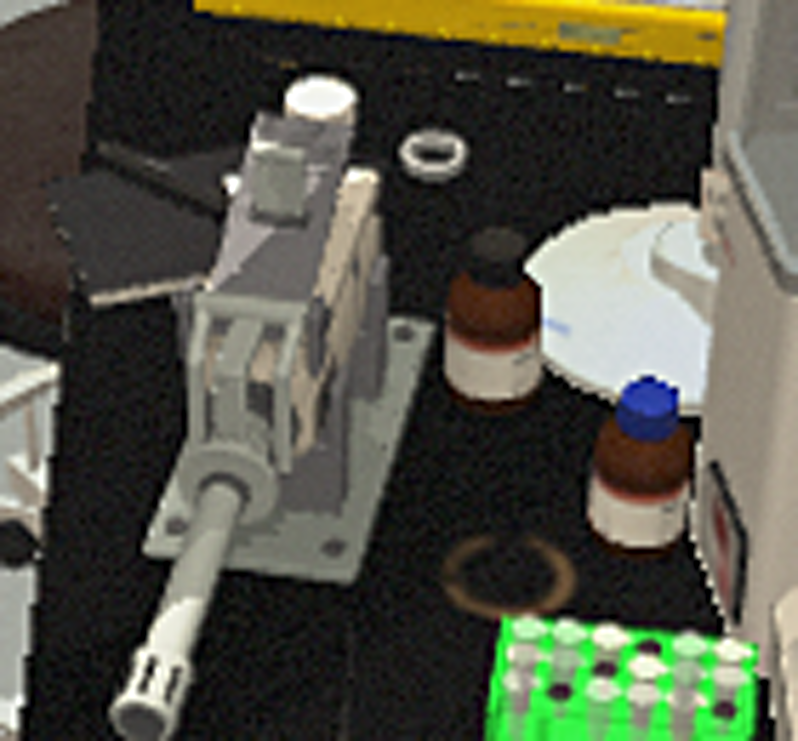

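View pics/t4.png

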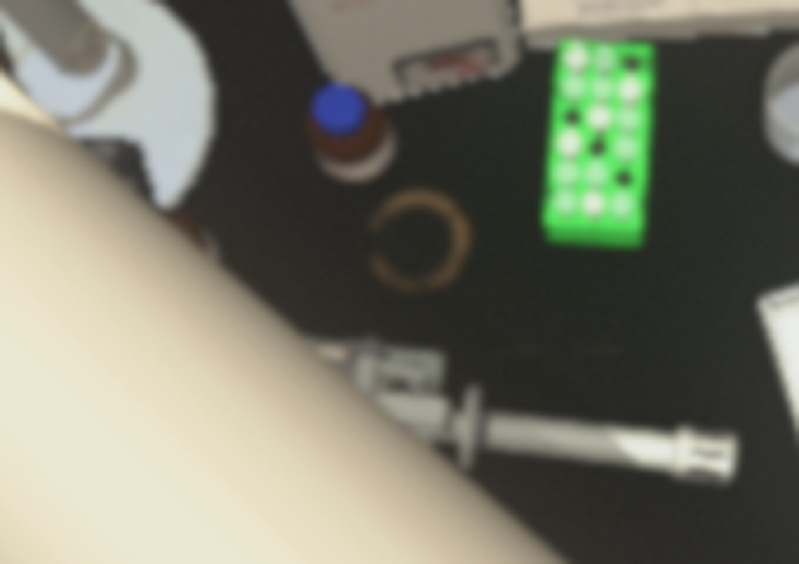

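```bash
cat > m3.py <<'E'
from h import *
import pickle
s,t=pickle.load(open("im3.pkl","rb"))
S=lambda x,y:(s,(x+.5)/5.7-.5+190,(y+.5)/5.7-.5+95)
T=lambda x,y:(t,(x+.5)/4.7-.5+115,(y+.5)/4.7-.5+140)
f=np.array([-.209,-.978]);n=np.array([-.978,.209])
def P(a,q): d=q[:2]-[.4984,.1558]; print(a,q.round(4),"al",(d@f).round(4),"lat",(d@n).round(4))
P("head tri",tri([S(147,718),T(737,457)]));P("hs",atz(*S(147,718),.08));P("ht",atz(*T(737,457),.08))
P("tube near flange top",atz(*T(492,431),.085));P("tube near head top",atz(*T(672,450),.085))
P("flange top",atz(*T(470,428),.085))
P("tube s near fl",atz(*S(222,495),.085));P("tube s near head",atz(*S(170,645),.085))
E
python3 m3.py
```

```text
head tri [ 0.4521 -0.0639  0.0794] al 0.2245 lat -0.0007
hs [ 0.4532 -0.0642  0.08  ] al 0.2246 lat -0.0017
ht [ 0.4511 -0.0641  0.08  ] al 0.2249 lat 0.0003
tube near flange top [0.4774 0.0609 0.085 ] al 0.0972 lat 0.0007
tube near head top [ 0.4577 -0.0308  0.085 ] al 0.191 lat 0.0008
flange top [0.4801 0.0721 0.085 ] al 0.0857 lat 0.0004
tube s near fl [0.4787 0.0603 0.085 ] al 0.0975 lat -0.0007
tube s near head [ 0.4608 -0.0294  0.085 ] al 0.189 lat -0.0019
```

Run:
```python
from h import *
rows([(.4677,.0123,.27,77.9),(.4677,.0123,.14,77.9),(.4677,.0123,.08,77.9)])
```

```text
now 10.15 [0.5097 0.1948 0.2646] F [-0.88 -1.41 -0.49] w 0.409 j [ 0.36  0.43 -0.99  1.79  0.4   1.14 -0.97]
[-187.2   -3.1   -4.2] [0.5 0.4 0.1]
[-186.4   -4.2  125.8] [0.5 0.4 0.1]
[-186.1   -4.7  185.8] [0.5 0.4 0.1]
```

Request:
drive_tool --commands '[-50, -1, -4, 0.5, 0.4, 0, 100, -100, -2, -4, 0.5, 0.4, 0, 100, -150, -3, -4, 0.5, 0.4, 0, 100, -187, -3, -4, 0.5, 0.4, 0, 100, -187, -3, 30, 0.5, 0.4, 0, 100, -187, -4, 80, 0.5, 0.4, 0, 100, -186, -4, 110, 0.5, 0.4, 0, 100, -186, -4, 110, 0.5, 0.4, 0, 100]'

```text
clock: 10.95
tcp_pos: [0.4636, 0.0126, 0.1514]
tcp_rot: [[0.208, 0.978, -0.01], [0.978, -0.208, 0.002], [0.0, -0.01, -1.0]]
contact_force: [-0.6, -0.9, 0.3]
gripper_width: 0.606
```

Run:
```python
from h import *
rows([(.4677,.0123,.14,77.9),(.4677,.0123,.08,77.9)])
w=imaging.get_image("wrist");s=imaging.get_image("side")
a=cv2.resize(s["img"][110:240,190:290,::-1],(500,650),interpolation=cv2.INTER_CUBIC)
b=cv2.resize(w["img"][:,70:440,::-1],(626,650),interpolation=cv2.INTER_CUBIC)
cv2.imwrite("pics/g1.png",cv2.resize(np.hstack([a,b]),None,fx=.7,fy=.7))
```

```text
now 10.95 [0.4636 0.0126 0.1514] F [-0.6  -0.92  0.32] w 0.606 j [ 0.69  0.43 -0.92  2.07  0.45  0.86 -0.7 ]
[ 0.6  4.2 11.3] [-0.6 -0.   0.1]
[ 0.6  4.8 71.3] [-0.6 -0.   0.1]
```

View pics/g1.png

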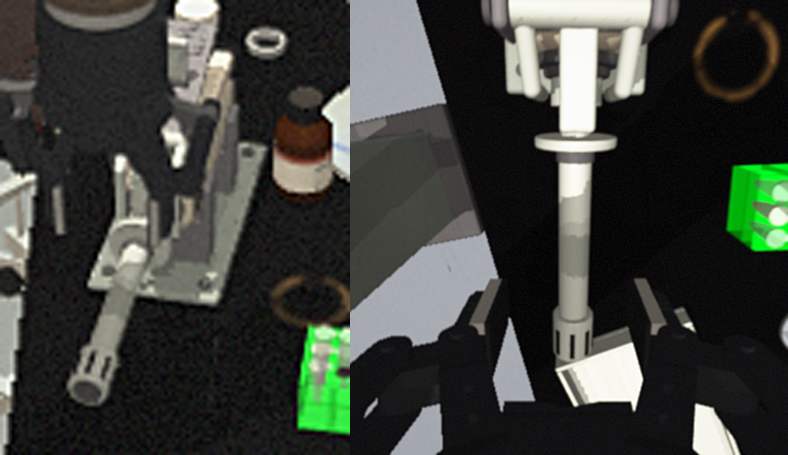

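Request:
drive_tool --commands '[0.5, 4.5, 15, -0.6, 0, 0, 100, 0.5, 4.5, 45, -0.6, 0, 0, 100, 0.5, 4.8, 71, -0.6, 0, 0, 100, 0.5, 4.8, 71, -0.6, 0, 0, 100, 0.5, 4.8, 71, -0.6, 0, 0, 100]'

```text
clock: 11.55
tcp_pos: [0.4731, 0.0137, 0.086]
tcp_rot: [[0.206, 0.978, 0.01], [0.978, -0.206, 0.0], [0.002, 0.009, -1.0]]
contact_force: [-0.1, 0.4, -0.5]
gripper_width: 0.608
```

Run:
```python
from h import *
rows([(.4677,.0123,.08,77.9)])
w=imaging.get_image("wrist");s=imaging.get_image("side")
a=cv2.resize(s["img"][110:240,190:290,::-1],(500,650),interpolation=cv2.INTER_CUBIC)
b=cv2.resize(w["img"][:,70:440,::-1],(626,650),interpolation=cv2.INTER_CUBIC)
cv2.imwrite("pics/g2.png",cv2.resize(np.hstack([a,b]),None,fx=.7,fy=.7))
```

```text
now 11.55 [0.4731 0.0137 0.086 ] F [-0.06  0.42 -0.48] w 0.608 j [ 0.58  0.54 -0.81  2.1   0.6   0.73 -0.82]
[-2.5 -5.   6. ] [ 0.5 -0.1  0.2]
```

View pics/g2.png

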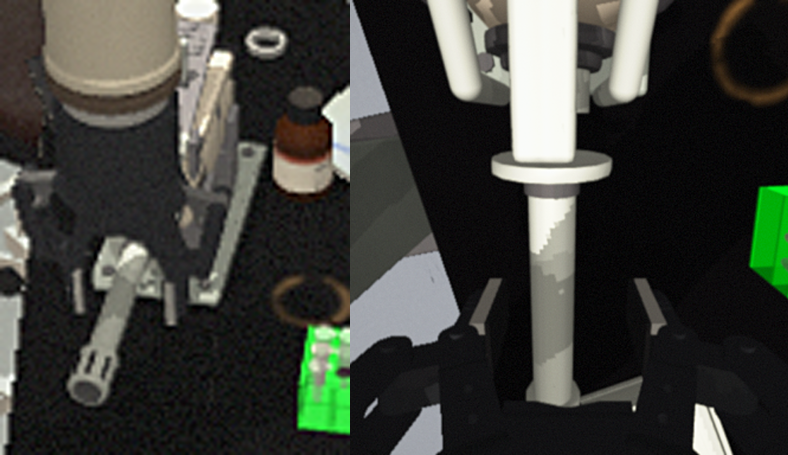

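Request:
drive_tool --commands '[-2.5, -3, 3, 0.5, 0, 0, 100, -2.5, -4, 6, 0.5, 0, 0, 100, -2.5, -4, 6, 0.5, 0, 0, 100, -2.5, -4, 6, 0.5, 0, 0, 100]'

```text
clock: 12.05
tcp_pos: [0.4692, 0.0118, 0.0805]
tcp_rot: [[0.207, 0.978, 0.003], [0.978, -0.207, 0.002], [0.002, 0.002, -1.0]]
contact_force: [0.9, 1.5, -0.2]
gripper_width: 0.61
```

Run:
```python
from h import *
rows([(.4677,.0123,.08,77.9)])
w=imaging.get_image("wrist")
f=300
cv2.imwrite("pics/g3.png",cv2.resize(w["img"][100:,110:400,::-1],None,fx=2,fy=2))
```

```text
now 12.05 [0.4692 0.0118 0.0805] F [ 0.92  1.49 -0.15] w 0.61 j [ 0.58  0.55 -0.8   2.11  0.6   0.72 -0.82]
[ 0.2 -1.6  0.5] [ 0.1 -0.1  0.2]
```

View pics/g3.png

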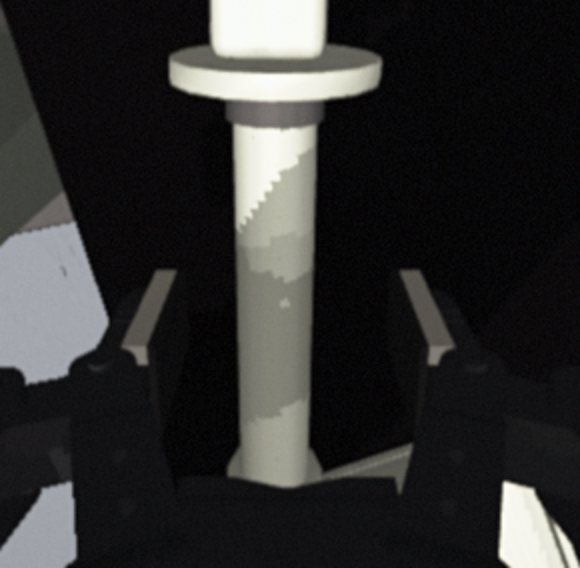

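Request:
drive_tool --commands '[0, -2, 0.5, 0, 0, 0, 100, 0, -2, 0.5, 0, 0, 0, 130, 0, -2, 0.5, 0, 0, 0, 150, 0, -2, 0.5, 0, 0, 0, 180, 0, -2, 0.5, 0, 0, 0, 220, 0, -2, 0.5, 0, 0, 0, 255, 0, -2, 0.5, 0, 0, 0, 255, 0, -2, 0.5, 0, 0, 0, 255]' --newtons 40

```text
clock: 12.9
tcp_pos: [0.4672, 0.0123, 0.08]
tcp_rot: [[0.207, 0.978, 0.003], [0.978, -0.207, 0.002], [0.002, 0.002, -1.0]]
contact_force: [-1.1, 0.8, 1.1]
gripper_width: 0.193
```

Run:
```python
from h import *
rows([(.4677,.0123,.08,77.9)]); print(sensors.get_obs()["moment"])
```

```text
now 12.9 [0.4672 0.0123 0.08  ] F [-1.13  0.76  1.07] w 0.193 j [ 0.58  0.55 -0.8   2.12  0.6   0.72 -0.83]
[0.1 0.5 0. ] [ 0.1 -0.1  0.2]
[0.03496766 0.1413962  0.00449826]
```

Request:
drive_tool --commands '[-4, 0, 0, 0, 0, 0, 255, -9, 0, 0, 0, 0, 0, 255, -15, 0, 0, 0, 0, 0, 255, -15, 0, 0, 0, 0, 0, 255]'

```text
clock: 13.3
tcp_pos: [0.4634, -0.0044, 0.0795]
tcp_rot: [[0.209, 0.978, 0.001], [0.978, -0.209, 0.0], [0.0, 0.001, -1.0]]
contact_force: [-1.9, -0.4, -1.6]
gripper_width: 0.199
```

Run:
```python
from h import *
p=np.array([.4672,.0123,.08])+np.array([-.209,-.978,0])*.015
rows([(*p,77.9)]); print(sensors.get_obs()["moment"])
s=imaging.get_image("side")
crop(s,180,95,320,235,4.2,"pics/p1.png")
```

```text
now 13.3 [ 0.4634 -0.0044  0.0795] F [-1.89 -0.4  -1.61] w 0.199 j [ 0.62  0.54 -0.8   2.12  0.6   0.71 -0.8 ]
[ 2.1  0.3 -0.5] [ 0.1 -0.   0. ]
[0.03637328 0.00167735 0.0361443 ]
```

View pics/p1.png

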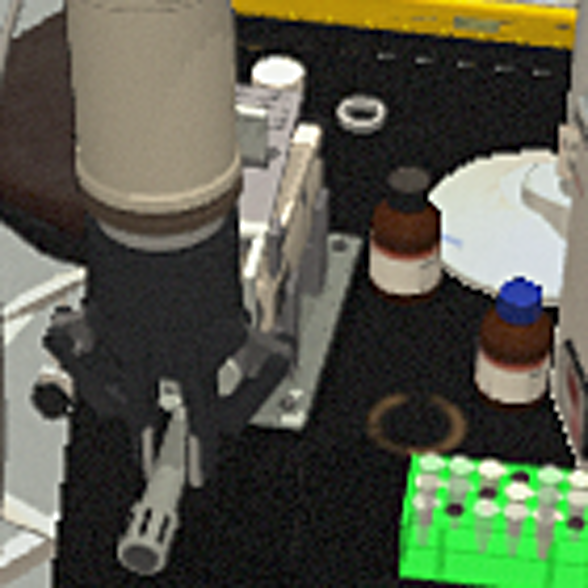

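Forces stay low and the shaft follows. Keep drawing straight.

Request:
drive_tool --commands '[-6, 0, 0, 0, 0, 0, 255, -13, 0, 0, 0, 0, 0, 255, -20, 0, 0, 0, 0, 0, 255, -27, 0, 0, 0, 0, 0, 255, -34, 0, 0, 0, 0, 0, 255, -42, 0, 0, 0, 0, 0, 255, -50, 0, 0, 0, 0, 0, 255, -50, 0, 0, 0, 0, 0, 255]'

```text
clock: 14.15
tcp_pos: [0.4527, -0.0543, 0.0795]
tcp_rot: [[0.211, 0.978, 0.001], [0.978, -0.211, -0.0], [0.0, 0.001, -1.0]]
contact_force: [-0.2, -0.4, -1.8]
gripper_width: 0.194
```

Run:
```python
from h import *
rows([]); print(sensors.get_obs()["moment"])
w=imaging.get_image("wrist");s=imaging.get_image("side")
a=cv2.resize(s["img"][100:250,180:290,::-1],(477,650),interpolation=cv2.INTER_CUBIC)
b=cv2.resize(w["img"][:,70:440,::-1],(626,650),interpolation=cv2.INTER_CUBIC)
cv2.imwrite("pics/p2.png",cv2.resize(np.hstack([a,b]),None,fx=.7,fy=.7))
```

```text
now 14.15 [ 0.4527 -0.0543  0.0795] F [-0.22 -0.41 -1.77] w 0.194 j [ 0.73  0.53 -0.8   2.14  0.6   0.7  -0.69]
[ 0.04509    -0.00245144  0.01415225]
```

View pics/p2.png

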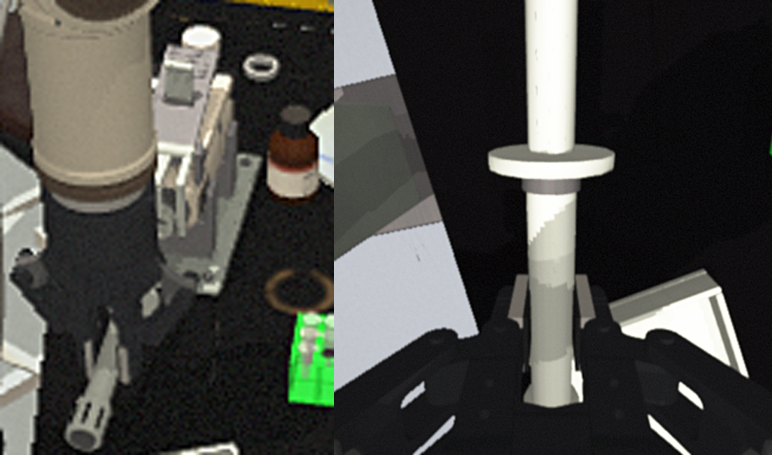

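Request:
drive_tool --commands '[-20, 0, 0, 0, 0, 0, 255, -45, 0, -4, 0, 0, 0, 255, -45, 0, -25, 0, 0, 0, 255, -45, 0, -50, 0, 0, 0, 255, -45, 0, -50, 0, 0, 0, 255]'

```text
clock: 14.75
tcp_pos: [0.4459, -0.0967, 0.132]
tcp_rot: [[0.209, 0.978, 0.007], [0.978, -0.209, -0.0], [0.001, 0.007, -1.0]]
contact_force: [1.0, 0.0, -2.0]
gripper_width: 0.188
```

Run:
```python
from h import *
import pickle
rows([(.5098,-.2346,.13,100.6),(.5098,-.2346,.05,100.6)])
s,t=pickle.load(open("im0.pkl","rb"))
for z in (0,.1,.15): print(z,atz(t,354,172.,z),atz(t,345,150,z),atz(t,378,166,z),atz(s,292,315,z))
```

```text
now 14.75 [ 0.4459 -0.0967  0.132 ] F [ 1.    0.05 -1.96] w 0.188 j [ 0.91  0.44 -0.9   2.12  0.49  0.79 -0.5 ]
[-121.5   91.2    2.5] [  0.4   0.  -22.7]
[-121.6   90.7   82.5] [  0.4   0.  -22.7]
0 [ 0.61127224 -0.31108011  0.        ] [ 0.67572852 -0.29619497  0.        ] [ 0.6210572  -0.37860612  0.        ] [ 0.60898034 -0.2516948   0.        ]
0.1 [ 0.58673783 -0.28417598  0.1       ] [ 0.64539212 -0.27063072  0.1       ] [ 0.595642   -0.34562367  0.1       ] [ 0.59870051 -0.32043241  0.1       ]
0.15 [ 0.57447063 -0.27072391  0.15      ] [ 0.63022391 -0.25784859  0.15      ] [ 0.58293441 -0.32913245  0.15      ] [ 0.59356059 -0.35480121  0.15      ]
```

Request:
drive_tool --commands '[-30, 23, -8, 0, 0, -6, 255, -61, 45, -8, 0, 0, -12, 255, -91, 68, -8, 0, 0, -18, 255, -121, 91, -5, 0, 0, -22.7, 255, -121, 91, -5, 0, 3, -22.7, 255, -121, 91, -5, 0, 3, -22.7, 255]'

```text
clock: 15.35
tcp_pos: [0.5091, -0.236, 0.1357]
tcp_rot: [[-0.181, 0.984, 0.006], [0.982, 0.18, 0.054], [0.052, 0.016, -0.999]]
contact_force: [0.0, 0.2, -2.0]
gripper_width: 0.194
```

Run:
```python
from h import *
import pickle
rows([(.5098,-.2346,.13,100.6),(.5098,-.2346,.05,100.6)])
t=imaging.get_image("top");s=imaging.get_image("side")
a=cv2.resize(s["img"][150:384,190:400,::-1],(525,585),interpolation=cv2.INTER_CUBIC)
b=cv2.resize(t["img"][100:290,260:450,::-1],(585,585),interpolation=cv2.INTER_CUBIC)
cv2.imwrite("pics/q1.png",cv2.resize(np.hstack([a,b]),None,fx=.72,fy=.72))
```

```text
now 15.35 [ 0.5091 -0.236   0.1357] F [ 0.04  0.2  -2.04] w 0.194 j [ 1.11  0.66 -0.93  1.85  0.57  0.96  0.12]
[1.  0.8 5.8] [ 0.9 -3.  -0.2]
[-3.1 -0.5 85.7] [ 0.9 -3.  -0.2]
```

View pics/q1.png

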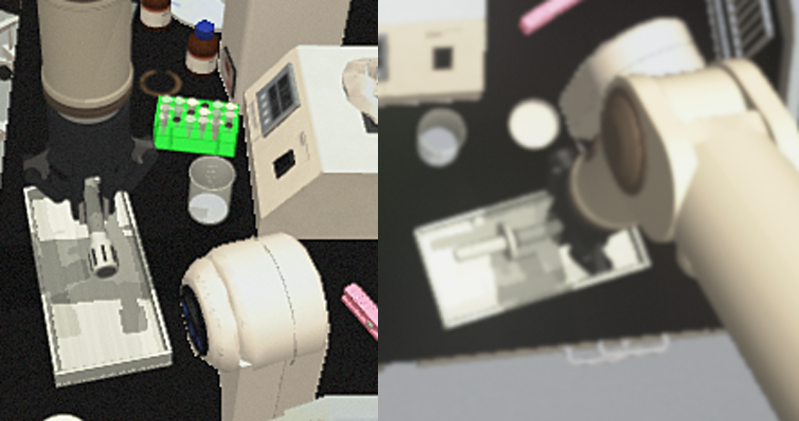

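Request:
drive_tool --commands '[-1, 0, 30, 0.9, 0.8, 0, 255, -3, -0.5, 65, 0.9, 0.8, 0, 255, -4, -0.7, 90, 0.9, 0.8, 0, 255, -4, -0.7, 100, 0.9, 0.8, 0, 255, -4, -0.7, 102, 0.9, 0.8, 0, 255, -4, -0.7, 102, 0.9, 0.8, 0, 255]'

```text
clock: 16.05
tcp_pos: [0.5105, -0.2308, 0.0353]
tcp_rot: [[-0.187, 0.982, -0.011], [0.98, 0.187, 0.063], [0.064, 0.001, -0.998]]
contact_force: [0.0, 0.6, -2.4]
gripper_width: 0.193
```

Run:
```python
from h import *
rows([(.5098,-.2346,.024,100.6)])
w=imaging.get_image("wrist");s=imaging.get_image("side")
a=cv2.resize(s["img"][220:384,190:330,::-1],(555,650),interpolation=cv2.INTER_CUBIC)
b=cv2.resize(w["img"][:,70:440,::-1],(626,650),interpolation=cv2.INTER_CUBIC)
cv2.imwrite("pics/q2.png",cv2.resize(np.hstack([a,b]),None,fx=.67,fy=.67))
```

```text
now 16.05 [ 0.5105 -0.2308  0.0353] F [ 0.    0.57 -2.45] w 0.193 j [ 1.01  0.8  -0.81  1.87  0.7   0.83  0.03]
[-4.3 -1.4 11. ] [ 0.1 -3.6  0.2]
```

View pics/q2.png

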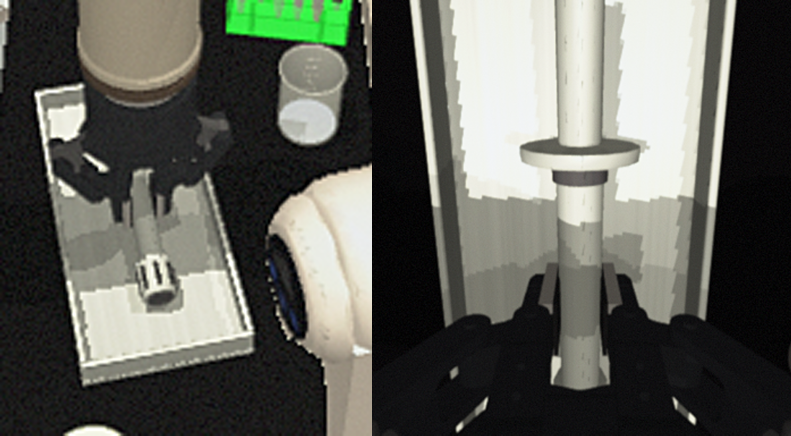

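Request:
drive_tool --commands '[-2, -0.5, 4, 0, 0, 0, 255, -4, -1, 8, 0, 0, 0, 255, -4, -1, 9, 0, 0, 0, 255, -4, -1, 9, 0, 0, 0, 255]'

```text
clock: 16.55
tcp_pos: [0.5112, -0.236, 0.0271]
tcp_rot: [[-0.185, 0.983, -0.009], [0.981, 0.186, 0.061], [0.061, 0.003, -0.998]]
contact_force: [-0.0, -0.7, 1.3]
gripper_width: 0.191
```

Request:
drive_tool --commands '[0, 0, 1, 0, 0, 0, 255, 0, 0, 1, 0, 0, 0, 255]'

```text
clock: 16.75
tcp_pos: [0.5114, -0.2359, 0.0265]
tcp_rot: [[-0.185, 0.983, -0.008], [0.981, 0.186, 0.061], [0.061, 0.003, -0.998]]
contact_force: [-0.5, 0.5, 4.1]
gripper_width: 0.194
```

Run:
```python
from h import *
print(sensors.get_obs()["moment"])
w=imaging.get_image("wrist");s=imaging.get_image("side")
a=cv2.resize(s["img"][265:365,205:285,::-1],(520,650),interpolation=cv2.INTER_CUBIC)
b=cv2.resize(w["img"][:,70:440,::-1],(626,650),interpolation=cv2.INTER_CUBIC)
cv2.imwrite("pics/q3.png",cv2.resize(np.hstack([a,b]),None,fx=.69,fy=.69))
```

```text
[-0.22029659  0.04286883 -0.06623769]
```

View pics/q3.png

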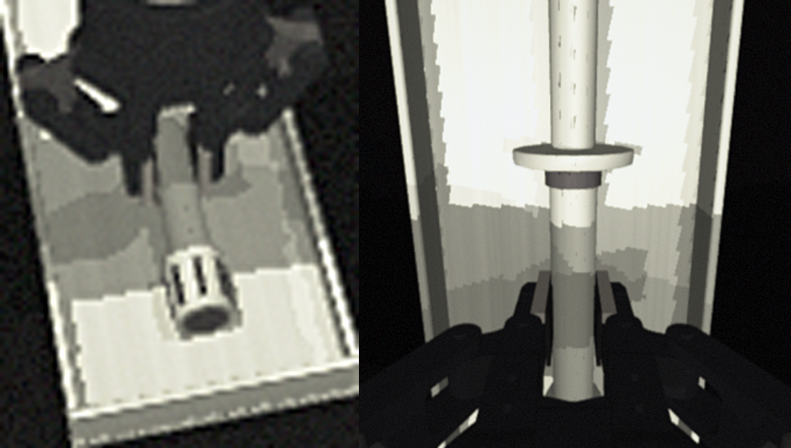

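Request:
drive_tool --commands '[0, 0, 0, 0, -1.5, 0, 255, 0, 0, 0, 0, -1.5, 0, 255, 0, 0, 1.5, 0, -1.5, 0, 255, 0, 0, 1.5, 0, -1.5, 0, 255]'

```text
clock: 17.25
tcp_pos: [0.5117, -0.2352, 0.0262]
tcp_rot: [[-0.186, 0.982, -0.004], [0.982, 0.186, 0.035], [0.035, 0.003, -0.999]]
contact_force: [-3.2, 2.0, 16.4]
gripper_width: 0.195
```

```bash
python3 -c "
from h import *
rows([]); print(sensors.get_obs()['moment'])"
```

```text
now 17.25 [ 0.5117 -0.2352  0.0262] F [-3.17  1.97 16.36] w 0.195 j [ 0.99  0.8  -0.78  1.88  0.73  0.8   0.  ]
[0.5077962  0.99615911 0.07784295]
```

Request:
drive_tool --commands '[0, 0, -1, 0, 0.7, 0, 255, 0, 0, -1.3, 0, 0.7, 0, 255, 0, 0, -1.3, 0, 0.7, 0, 255]'

```text
clock: 17.55
tcp_pos: [0.5114, -0.2355, 0.0271]
tcp_rot: [[-0.186, 0.983, -0.006], [0.981, 0.186, 0.048], [0.048, 0.003, -0.999]]
contact_force: [-0.0, 0.2, -1.1]
gripper_width: 0.192
```

```bash
python3 -c "
from h import *
rows([]); print(sensors.get_obs()['moment'])"
```

```text
now 17.55 [ 0.5114 -0.2355  0.0271] F [-0.02  0.23 -1.14] w 0.192 j [ 1.    0.8  -0.79  1.87  0.72  0.81  0.02]
[-0.21848979 -0.15759022  0.05479796]
```

Nearly fully supported; open slowly (to about 40 mm) and rise.

Request:
drive_tool --commands '[0, 0, 0.3, 0, 0, 0, 195, 0, 0, 0.3, 0, 0, 0, 185, 0, 0, 0.3, 0, 0, 0, 170, 0, 0, 0.3, 0, 0, 0, 150, 0, 0, 0.3, 0, 0, 0, 130, 0, 0, 0.3, 0, 0, 0, 120, 0, 0, 0.3, 0, 0, 0, 120]'

```text
clock: 18.25
tcp_pos: [0.5115, -0.2355, 0.0268]
tcp_rot: [[-0.186, 0.983, -0.006], [0.981, 0.186, 0.048], [0.048, 0.003, -0.999]]
contact_force: [-0.2, 0.2, -0.0]
gripper_width: 0.528
```

Run:
```python
from h import *
rows([])
w=imaging.get_image("wrist");s=imaging.get_image("side")
a=cv2.resize(s["img"][265:365,205:285,::-1],(520,650),interpolation=cv2.INTER_CUBIC)
b=cv2.resize(w["img"][:,70:440,::-1],(626,650),interpolation=cv2.INTER_CUBIC)
cv2.imwrite("pics/q4.png",cv2.resize(np.hstack([a,b]),None,fx=.69,fy=.69))
```

```text
now 18.25 [ 0.5115 -0.2355  0.0268] F [-0.17  0.2  -0.05] w 0.528 j [ 1.    0.8  -0.79  1.87  0.72  0.81  0.02]
```

View pics/q4.png

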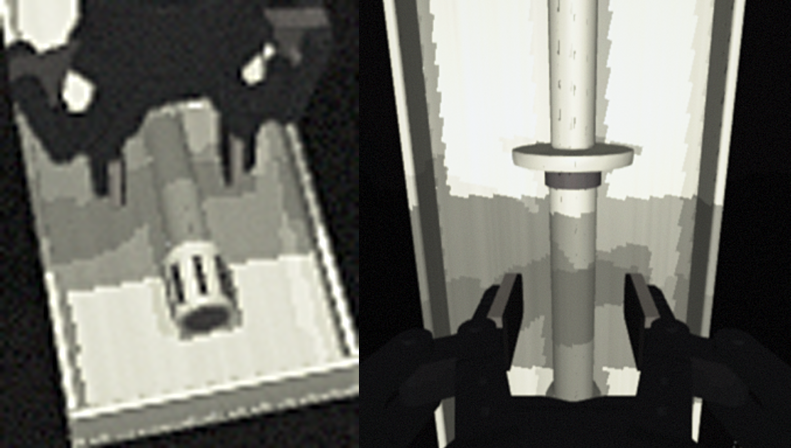

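Released and lying still. Rise straight up.

Request:
drive_tool --commands '[0, 0, -15, 0, 0, 0, 120, 0, 0, -50, 0, 0, 0, 120, 0, 0, -100, 0, 0, 0, 120, 0, 0, -150, 0, 0, 0, 120, 0, 0, -190, 0, 0, 0, 120, 100, -60, -200, 0, 0, 0, 120, 120, -100, -200, 0, 0, 0, 120, 120, -100, -200, 0, 0, 0, 120, 120, -100, -200, 0, 0, 0, 120]'

```text
clock: 19.25
tcp_pos: [0.3869, -0.1426, 0.2313]
tcp_rot: [[-0.189, 0.982, -0.014], [0.981, 0.189, 0.044], [0.046, -0.005, -0.999]]
contact_force: [-0.6, -1.3, 0.5]
gripper_width: 0.527
```

Run:
```python
from h import *
import pickle
rows([])
t=imaging.get_image("top");s=imaging.get_image("side")
pickle.dump((s,t),open("im9.pkl","wb"))
a=cv2.resize(s["img"][90:384,170:400,::-1],(508,650),interpolation=cv2.INTER_CUBIC)
b=cv2.resize(t["img"][100:290,110:440,::-1],(1128,650),interpolation=cv2.INTER_CUBIC)
cv2.imwrite("pics/z1.png",a); cv2.imwrite("pics/z2.png",cv2.resize(b,None,fx=.7,fy=.7))
```

```text
now 19.25 [ 0.3869 -0.1426  0.2313] F [-0.59 -1.33  0.53] w 0.527 j [ 1.43  0.26 -1.23  2.09  0.24  1.    0.26]
```

View pics/z1.png

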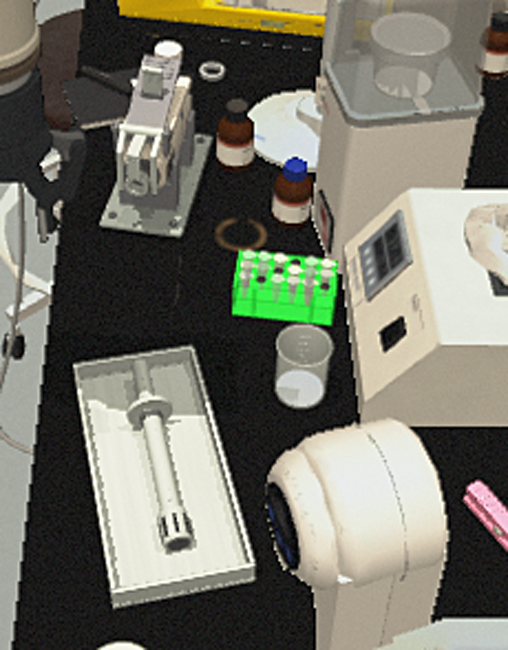

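View pics/z2.png

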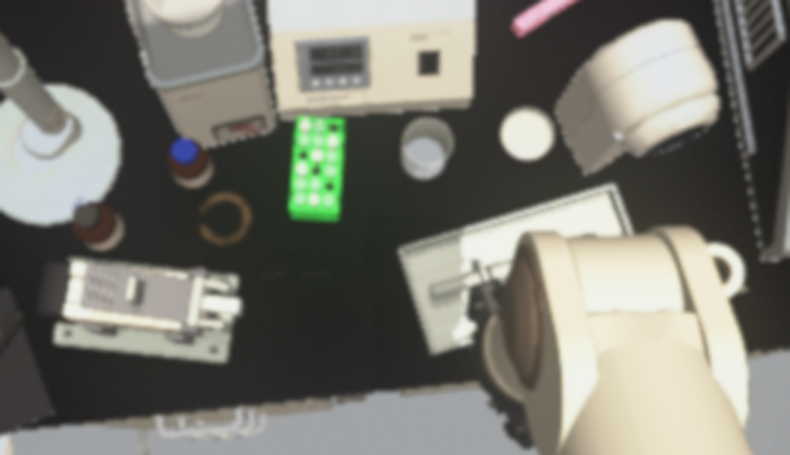

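Request:
drive_tool --commands '[0, 0, 0, 0, 0, 0, 120, 0, 0, 0, 0, 0, 0, 120, 0, 0, 0, 0, 0, 0, 120, 0, 0, 0, 0, 0, 0, 120, 0, 0, 0, 0, 0, 0, 120]'

```text
clock: 19.85
tcp_pos: [0.3914, -0.1457, 0.2326]
tcp_rot: [[-0.186, 0.982, -0.007], [0.981, 0.187, 0.045], [0.045, 0.001, -0.999]]
contact_force: [0.3, -0.5, -0.7]
gripper_width: 0.53
```

Run:
```python
from h import *
import pickle
from plant import job
s0,_=pickle.load(open("im9.pkl","rb"))
s=imaging.get_image("side")
d=np.abs(s["img"][245:370,195:300].astype(int)-s0["img"][245:370,195:300]).max(2)
print(d.mean(),(d>60).sum()); rows([])
print(job.sign_off())
```

```text
5.601219047619048 28
now 19.9 [ 0.3913 -0.1457  0.2325] F [-1.52 -0.42 -0.01] w 0.528 j [ 1.43  0.26 -1.22  2.09  0.24  1.    0.26]
the job is handed in; nothing more can be done
None
```

The shaft is out of the homogeniser and lying in the steel tray, along it and near the middle. I handed the job in at about 20 s.

- **Release:** I pushed the lock-off lever forward to about 0.7 rad by the side camera. I held it there while pressing the paddle down until the wrist force jumped to about 28 N at its stop. The shaft came out about 15 mm. I lifted off, and both lever and paddle sprang back.
- **Drawing out:** I gripped the plain tube with 40 N and drew it straight out along its axis. The wrist force stayed under about 3 N.
- **Laying down:** The head touched the tray floor about 5 mm higher than I had calculated. While I levelled the shaft, the wrist force briefly rose to about 16 N. I then eased it to near zero before opening the fingers.

**Last checks:** The final side view shows the shaft lying in the tray clear of all four walls. The drive is back at rest, and the beaker, rack, bottle and dish look unmoved. A comparison of two side pictures about 0.6 s apart showed only noise-level differences round the tray. The arm hid part of the tray from the top camera, so the shaft's final position rests on the side view. The arm ended clear of everything.

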